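Spline gauge: unhook, mesh, press home and hold

ROBOT

A 6-joint arm with a two-finger parallel gripper is mounted at the origin on a cart in front of the work surface, level with it; the furniture and walls round the work are solid. World frame = base frame: x ahead of the robot, y to its left, z up, the work surface at z = 0. Lengths are in mm, angles in degrees, forces in N, time in s.
With the tool pointing down it reaches from about 300 to 850 mm from the base axis. Payload 4.2 kg.
Tool frame: the origin (TCP) lies on the centre line of the jaws, within the pads' length; the fingertips stand 14 mm ahead of it and the grasp point (between the pads) lies 5 mm behind it; z points along the fingers, y is the line along which they close (so a half turn about z gives the same grasp; the last joint's range is limited). The gripper opens to 91 mm and grips with 3 to 60 N. Pads are 32 mm wide; open, the fingers measure 118 mm over their backs; the gripper's body (76 mm by 178 mm) begins 60 mm behind the grasp point.
Start: joints at [-75.057, 18.312, 89.639, -0, 72.044, -1.146], TCP at [159.349, -552.494, 227.976] pointing down, gripper open.
Joint ranges: [-177.97, 177.97], [-48.28, 115.42], [12.27, 149.76], [-77.06, 257.06], [2.81, 150.46], [-146.56, 146.56]. Speed limits (degrees/s): [147.25, 147.25, 180, 180, 180, 180].

INTERFACE

Orientations are given as [roll, pitch, yaw] about the fixed x, y, z axes, in that order (R = Rz(yaw) Ry(pitch) Rx(roll)).
In Python, from workcell import env gives the robot as it stands.
- The arm moves only by the tool arm_command, never from a script. Its argument "motion" is a list of rows, each an object with "offset": the shift along the tool's x, y, z in m, a list of three; "spin": the turn about the tool's z in rad. In form: [{"offset": [tx, ty, tz], "spin": spin}, ...]. A call has 1 to 5 rows; each row shifts and turns the commanded pose from where the row before left it, along the tool's axes as they then stand; what a row does not reach is not made up. A row lasts 1/8 s, in which the tool goes at most 62.5 mm and 10.7 degrees, less where a joint would pass 70% of its speed; a pose out of reach is approached as far as the arm can. A call with a gripper value outside its range is refused whole. "jaw" is the finger opening in m, from 0 to 0.0912, set as the call begins (left out, the last holds). The fingers move at their own pace and stop on an object; "newtons" is the grip in N (left out, the last holds). Time passes only in rows, so rows that do not move let the fingers close. It gives the time, the measured TCP pose, the force, the opening and the grip force at its end, in the units of the state.
- env.state(): the state, without advancing time (a new reading comes with each control period).
- env.grab_frame(name): name is "side" or "top" or "wrist"; returns (picture, depth): 480x640x3 uint8, blue, green, red; 480x640 float32, mm along the optical axis (not along the pixel's ray), 0 where there is no reading.
- env.camera_model(name): a dict with "fx", "fy", "cx", "cy" (pixels), "eye" and "rotation" of the camera in the world; the wrist camera has in their place "hand_eye" (4x4, takes a point from camera to tool coordinates, whose origin is the TCP and whose axes are the flange's). Camera axes: x right, y down, z forward; pixel columns grow to the right and rows downward; lengths in mm; the calibration is good to about 2 mm. A picture is of the moment at which its call begins: read the wrist's pose just before it. camera_model takes no time and is no camera call.
- env.job_done(): hands the job in; it is judged then, once.
Trained networks look in the newest picture that a camera, given by its name, has taken for a name from the list of things; names that differ only in an ending like _2 or _b are one class to them, and where a whole thing is asked for, a point or a joint stands for the part that bears it (a point fixed in the world has none). Each returns a list of dicts, best first, with "score" (0 to 1); they miss things now and then, are a little off and sometimes report something else, mostly with a low value. They report only what shows in the picture. A call takes as long as a camera call. They do not tell look-alikes from the thing itself.
- env.boxes_of(camera, target): "bbox" ([left, top, right, bottom] in pixels, round what is visible of it).
- env.pinpoint(camera, target): "location" ([column, row] in pixels: a listed point, or the origin of a listed thing).
The state is a dict: "time_s": time; "qpos": joint angles; "qvel": joint speeds; "effort": joint torques, N m; "ee_pos": TCP position; "ee_rot": TCP orientation; "force": force on the tool from outside, world axes, zero at the start; "torque": the same for the moment, N m; "gripper_width": finger opening in mm; "gripper_force": force on a finger pad.
Only numpy, scipy, OpenCV 4.12 (cv2) and the standard library are available. Lean on these libraries where they do the work, as an engineer would, in place of code of your own. Each camera call takes 0.05 s, during which the arm holds its last target. There are 200 camera calls.

TASK

Lift the spline plug gauge up off the fork it hangs in, lower its nose into the bore of the gear clamped in the test fixture, turn it until its splines mesh with the keyways, slide it fully home until its flange sits on the gear, and keep pressing it down against the spring plunger. Finish still gripping and pressing the gauge; do not let go. Leave the loose ring, bush and small gear on the table where they are.

Things in the scene. Friction and masses are not known exactly. Their poses are not given: they have to be found in the camera images.
- gauge: Loose spline plug gauge, about 220 g, hanging upright in the fork at the start. Origin: centre of the flange's underside; z up its axis. Above the origin: steel flange 46 mm across, 8 mm thick, then a dark round handle 22 mm across (z = 8 to 70 mm) with two green bands, to be gripped whichever way round. Six black ticks on the flange lie above the splines.
- nose (a point): Tip of the gauge's nose, 32 mm below its origin. Below the flange is a 22 mm core with six straight splines (5 mm wide, 31 mm across their tips, z = 0 to -18 mm from the gauge's origin; one along the gauge's x axis, one every 60 degrees), then a smooth round nose 23.4 mm across whose last 5 mm taper to 15 mm.
- stand: Grey hanging stand, fixed (base 115 x 100 x 8 mm). Origin at table level below the fork's centre. Two level tines along its x axis, 34 mm apart, 12 mm wide, open towards -x, with 6 mm high lips at the tips; a column behind (+x, up to 56 mm from the origin), no higher than the tines. The flange lies on the tines, the rest hangs between them; it lifts straight up.
- fork (a point): Centre of the fork at the height of the tines' top faces, where the flange's underside rests (100 mm above the table).
- fixture: Test fixture, fixed: round dark foot 124 mm across, blue round housing, and on top a steel gear 95 mm across its outer teeth, 20 mm thick, held by three strap clamps at its rim that stand up to 11 mm above the gear, more than 33 mm from its axis. Origin at table level on the gear's axis; z up.
- bore (a point): Bore centre in the gear's top face, 65 mm above the table; axes as the fixture's. Bore 24.8 mm across its lands, with six straight keyways 9.5 mm wide, 35 mm across, one along x and one every 60 degrees, right through the gear into a wider hole. The gauge goes in fully only with its splines facing keyways (within about 7 degrees); else they rest on the gear with the flange 18 mm above it.
- plunger (a joint): Spring plunger under the bore: 0 m when up, grows as pushed down (stop 0.011). The nose meets it with the flange 8 mm above the gear; it pushes back with 5 N at first and 9 N at 0.008, the value with the flange on the gear, and lifts the gauge again if not pressed. A red pointer in the slot at the housing's front goes down with it from a white to a green mark.
- ring_gauge_1: Loose steel setting ring, 50 mm across, 16 mm high, lying flat; origin at the centre of its underside. To be left alone.
- bronze_bush: Loose bronze flanged bush, 34 mm across, 29 mm high; origin at the centre of its underside. To be left alone.
- spur_gear: Loose small steel spur gear, 49 mm across, 18 mm high, lying flat; origin at the centre of its underside. To be left alone.
Not all that is in view belongs to the job. There is more than one size of the gauge; the one meant has the size given above.

How it is judged:
By the outcome, as a careful person would: the job done as asked, in the order asked, and still so for the second after the job is handed in, while the arm keeps its last pose, push and grip.
It also fails if it takes over 48 s, if anything falls off the work surface, if the arm or the gripper's body presses on something with over 40 N, if the wrist force passes 120 N, or if a joint passes its speed limit or range.

## Working session

There is one attempt and no reset: what is moved stays moved. The work goes in short steps, Python scripts to look and compute and a tool call to move; the robot and the scene stay as the last step left them, time stands still between calls to the robot, and variables do not carry over. Pictures are saved under pics/ and viewed, at most 10 in all, crops included, and the job is handed in when it is done.

Besides the shell and the picture viewer there is one more tool, called after ">>>" in YAML: its name, and indented under it one key for each argument. arm_command: Moves the arm, as the interface text tells. Its arguments: {"type":"object","properties":{"motion":{"type":"array"},"jaw":{"type":"number"},"newtons":{"type":"number"}},"required":["motion"]}

```bash
mkdir -p pics; cat > h.py <<'E'
import numpy as np, cv2
from workcell import env
from scipy.spatial.transform import Rotation as R
def cam(n):
    m=env.camera_model(n)
    K=(m['fx'],m['fy'],m['cx'],m['cy'])
    if 'eye' in m: return K,np.array(m['rotation']),np.array(m['eye'])
    s=env.state(); H=np.array(m['hand_eye']); Rt=R.from_euler('xyz',s['ee_rot'],degrees=True).as_matrix()
    return K,Rt@H[:3,:3],Rt@H[:3,3]+np.array(s['ee_pos'])
def ray_z(c,px,z):
    K,Rm,e=c; d=Rm@np.array([(px[0]-K[2])/K[0],(px[1]-K[3])/K[1],1]); return e+d*(z-e[2])/d[2]
def proj(c,P):
    K,Rm,e=c; q=(np.atleast_2d(P)-e)@Rm; return np.c_[K[0]*q[:,0]/q[:,2]+K[2],K[1]*q[:,1]/q[:,2]+K[3]]
def cloud(c,D):
    K,Rm,e=c; v,u=np.indices(D.shape); p=np.stack([(u-K[2])/K[0]*D,(v-K[3])/K[1]*D,D],-1); return p@Rm.T+e
E
python3 - <<'E'
from h import *
print(env.state())
for n in('top','side'):
    c=cam(n);im,D=env.grab_frame(n);cv2.imwrite(f'pics/{n}0.png',im);np.save(f'{n}0.npy',D)
    print(n,c)
    for t,z in(('gauge',100),('fork',100),('bore',65),('fixture',0),('stand',0)):
        for r in env.pinpoint(n,t)[:3]: print(t,r,ray_z(c,r['location'],z).round(1))
    print(env.boxes_of(n,'gauge'))
E
```

```text
{'time_s': 0.0, 'qpos': array([-7.50572126e+01,  1.83500875e+01,  8.97077160e+01, -2.54160798e-04,
        7.20444653e+01, -1.14331630e+00]), 'qvel': array([ 0.04840143, -0.01941437, -0.01045154, -0.01319046, -0.05080533,
       -0.0960838 ]), 'effort': array([ 3.91758018e-03, -4.12450361e+01, -2.31973958e+01,  7.30143813e-02,
        4.58788988e-02, -1.44098408e-04]), 'ee_pos': array([ 159.21792617, -551.99810656,  227.12697097]), 'ee_rot': array([-1.79897747e+02, -1.79900683e-03,  1.60861807e+01]), 'force': array([-0.23927493,  0.41275086,  0.23759465]), 'torque': array([-0.00777859,  0.03917225,  0.04085763]), 'gripper_force': 0.0, 'gripper_width': 91.38433353788025}
top ((560.0038058312217, 560.0038058312217, 322.99063307933216, 247.62860932273608), array([-176.47026721,    2.05685277,  -88.36675968]), array([ 478.7024695 ,  -52.18448606, 1004.93612569]))Traceback (most recent call last):
  File "<stdin>", line 7, in <module>
  File "h.py", line 11, in ray_z
    K,Rm,e=c; d=Rm@np.array([(px[0]-K[2])/K[0],(px[1]-K[3])/K[1],1]); return e+d*(z-e[2])/d[2]
                                                                                          ~^^^
IndexError: invalid index to scalar variable.
```

```bash
sed -i "s/return K,np.array(m\['rotation'\])/return K,R.from_euler('xyz',m['rotation'],degrees=True).as_matrix()/" h.py
python3 - <<'E'
from h import *
for n in('top','side'):
    c=cam(n);im,D=env.grab_frame(n);cv2.imwrite(f'pics/{n}0.png',im);np.save(f'{n}0.npy',D)
    print(n,c[2])
    for t,z in(('gauge',100),('fork',100),('bore',65),('fixture',0),('stand',0)):
        for r in env.pinpoint(n,t)[:3]: print(t,r,ray_z(c,r['location'],z).round(1))
    print(env.boxes_of(n,'gauge'))
E
```

```text
top [ 478.7024695   -52.18448606 1004.93612569]
gauge {'location': [217.8, 250.9], 'score': 0.89} [523.8 153.3 100. ]
gauge {'location': [219.2, 328.8], 'score': 0.66} [397.8 146.  100. ]
gauge {'location': [297.1, 186.9], 'score': 0.61} [631.9  27.  100. ]
fork {'location': [219.3, 249.4], 'score': 0.68} [526.3 150.9 100. ]
fork {'location': [467.9, 262.5], 'score': 0.4} [ 515.9 -251.1  100. ]
bore {'location': [468.1, 264.9], 'score': 0.58} [ 513.3 -259.1   65. ]
fixture {'location': [464.2, 265.6], 'score': 0.77} [ 514.3 -266.6    0. ]
stand {'location': [230.9, 251.6], 'score': 0.81} [528.1 152.1   0. ]
[{'bbox': [276.6, 165.0, 313.6, 202.5], 'score': 0.96}, {'bbox': [203.0, 235.6, 230.0, 265.9], 'score': 0.86}, {'bbox': [198.4, 310.5, 235.9, 347.2], 'score': 0.73}]
side [562.87078025 763.27351476 485.47929706]
gauge {'location': [442.1, 352.0], 'score': 0.81} [408.9 233.  100. ]
gauge {'location': [328.1, 312.6], 'score': 0.59} [527.5 144.2 100. ]
gauge {'location': [240.9, 302.9], 'score': 0.57} [634.8 114.  100. ]
fork {'location': [332.1, 317.3], 'score': 0.93} [523.4 155.  100. ]
bore {'location': [319.1, 207.7], 'score': 0.93} [ 518.6 -283.5   65. ]
fixture {'location': [322.7, 243.4], 'score': 0.92} [ 513.5 -263.9    0. ]
stand {'location': [332.2, 382.2], 'score': 0.55} [523.3 150.8   0. ]
[{'bbox': [313.1, 255.9, 351.1, 341.1], 'score': 0.97}, {'bbox': [417.4, 283.2, 463.6, 383.3], 'score': 0.75}, {'bbox': [216.4, 245.1, 262.9, 339.3], 'score': 0.74}]
```

View pics/top0.png

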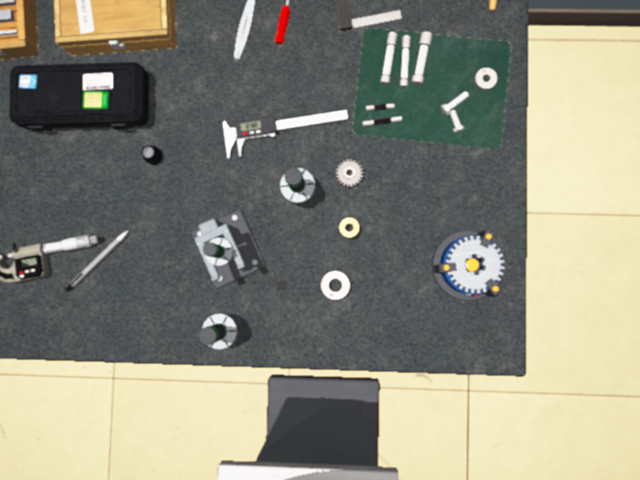

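View pics/side0.png

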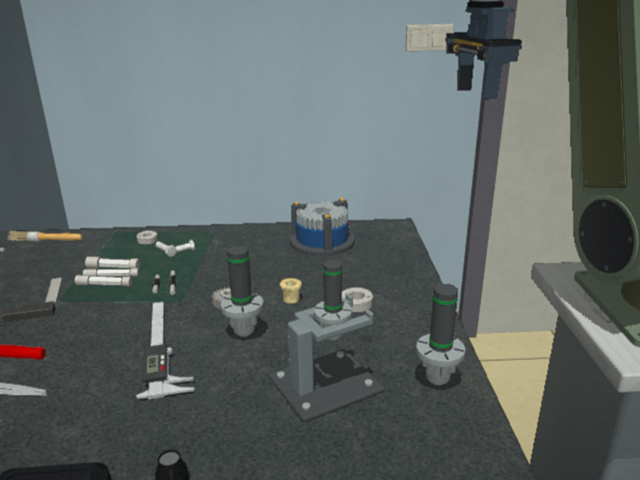

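```bash
python3 - <<'E'
from h import *
print(np.array(env.camera_model('wrist')['hand_eye']).round(2))
im=cv2.imread('pics/top0.png'); s=cv2.imread('pics/side0.png')
a=cv2.resize(im[150:360,170:340],(400,494),interpolation=3); b=cv2.resize(s[235:425,205:470],None,fx=1.5,fy=1.5,interpolation=3)
o=np.zeros((494,800,3),np.uint8);o[:,:400]=a;o[:b.shape[0],400:400+b.shape[1]]=b[:,:400];cv2.imwrite('pics/crop1.png',o)
c=cam('top');P=cloud(c,np.load('top0.npy'))
for (x,y) in((523,152),(404,150),(632,25)):
    m=np.hypot(P[...,0]-x,P[...,1]-y)<45; q=P[m]; print((x,y),'top z',np.percentile(q[:,2],99.5))
    h=q[q[:,2]>q[:,2].max()-6]; print(h.mean(0).round(1),len(h))
m=(np.hypot(P[...,0]-523,P[...,1]-152)<70)&(P[...,2]>92)&(P[...,2]<103)
q=P[m][:,:2].astype(np.float32);print(cv2.minAreaRect(q),q.mean(0))
m=(np.hypot(P[...,0]-513,P[...,1]+262)<55)&(P[...,2]>58)&(P[...,2]<70);q=P[m];print(cv2.minEnclosingCircle(q[:,:2].astype(np.float32)),np.median(q[:,2]))
E
```

```text
[[ 0.000e+00 -9.600e-01 -2.600e-01  7.594e+01]
 [ 1.000e+00  0.000e+00 -0.000e+00 -1.300e-01]
 [ 0.000e+00 -2.600e-01  9.600e-01 -1.576e+02]
 [ 0.000e+00  0.000e+00  0.000e+00  1.000e+00]]
(523, 152) top z 172.11685591388022
[523.1 151.1 170.4] 145
(404, 150) top z 137.25621368910168
[389.8 157.5 135.1] 226
(632, 25) top z 137.2779456103222
[643.6  32.  135. ] 231
((529.9053344726562, 155.63661193847656), (94.99278259277344, 58.3201904296875), 26.27846336364746) [537.6523  157.68549]
((513.25634765625, -262.7887268066406), 54.11809539794922) 64.6680488527885
```

View pics/crop1.png

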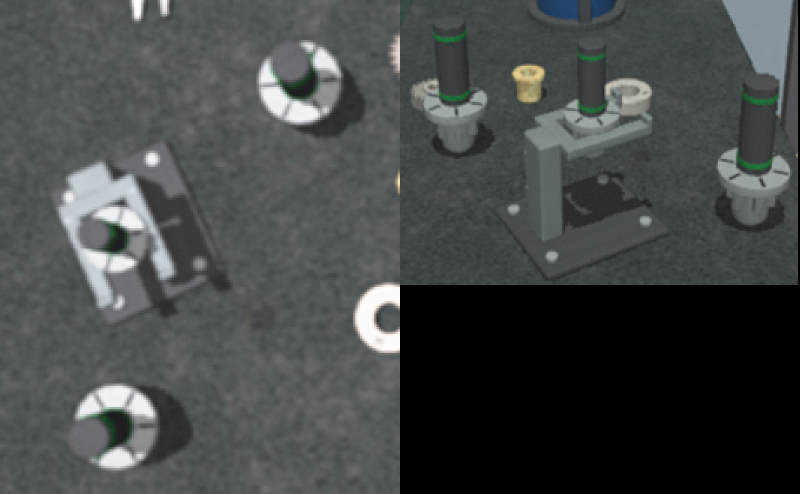

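>>> arm_command:
  motion:
    - {"offset":[0.042,-0.018,0.0033],"spin":0}
    - {"offset":[0.042,-0.018,0.0033],"spin":0}
    - {"offset":[0.042,-0.018,0.0033],"spin":0}
    - {"offset":[0.042,-0.018,0.0033],"spin":0}
    - {"offset":[0.042,-0.018,0.0033],"spin":0}
  jaw: 0.045

```text
time_s: 1.42
ee_pos: [337.2, -406.9, 211.5]
ee_rot: [180.0, -0.0, 16.1]
force: [0.4, -0.7, -0.7]
gripper_width: 46.0
gripper_force: 0.0
```

>>> arm_command:
  motion:
    - {"offset":[0.042,-0.018,0.0033],"spin":0}
    - {"offset":[0.042,-0.018,0.0033],"spin":0}
    - {"offset":[0.042,-0.018,0.0033],"spin":0}
    - {"offset":[0.042,-0.018,0.0033],"spin":0}
    - {"offset":[0.042,-0.018,0.0033],"spin":0}

```text
time_s: 2.05
ee_pos: [514.2, -262.1, 195.0]
ee_rot: [180.0, -0.0, 16.1]
force: [-0.1, -0.5, 0.4]
gripper_width: 44.7
gripper_force: 0.0
```

>>> arm_command:
  motion:
    - {"offset":[0,0,0],"spin":0}
    - {"offset":[0,0,0],"spin":0}

```text
time_s: 2.3
ee_pos: [512.6, -263.3, 194.8]
ee_rot: [180.0, 0.0, 16.1]
force: [1.1, 0.9, 0.7]
gripper_width: 45.1
gripper_force: 0.0
```

```bash
python3 - <<'E'
from h import *
s=env.state();print(s['time_s'],s['ee_pos'],s['ee_rot'],s['qvel'].round(2))
c=cam('wrist');im,D=env.grab_frame('wrist');cv2.imwrite('pics/fix.png',im);np.save('fix.npy',D);np.savez('fixc.npz',K=c[0],R=c[1],e=c[2])
for t,z in(('bore',65),('fixture',0)):
    for r in env.pinpoint('wrist',t)[:3]: print(t,r,ray_z(c,r['location'],z).round(1))
P=cloud(c,D); m=(np.hypot(P[...,0]-513,P[...,1]+262)<60)
q=P[m&(D>0)]; print(np.histogram(q[:,2],bins=np.arange(40,80,2)))
E
```

```text
2.3 [ 512.64461086 -263.28040423  194.84836083] [1.79995153e+02 4.44725147e-02 1.61131573e+01] [-1.26 -0.54  0.29  0.11 -0.05  0.1 ]
bore {'location': [332.3, 238.1], 'score': 0.76} [ 517.2 -272.7   65. ]
fixture {'location': [327.3, 224.3], 'score': 0.68} [ 514.8 -270.2    0. ]
(array([ 238,  188,  393,  231,   59,   83,   78,   92,   90,   96,   94,
        197, 3906, 2111,   45,  412,  599,  106,  135]), array([40, 42, 44, 46, 48, 50, 52, 54, 56, 58, 60, 62, 64, 66, 68, 70, 72,
       74, 76, 78]))
```

View pics/fix.png

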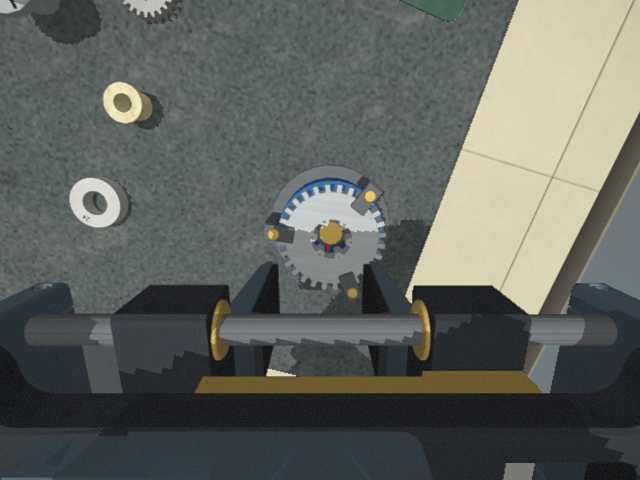

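```bash
cat >> h.py <<'E'
from scipy.optimize import least_squares
def gearfit(P,x,y,r0=80):
    "centre of gear: hull circle of top face points"
    for _ in range(3):
        m=(np.hypot(P[...,0]-x,P[...,1]-y)<58)&(P[...,2]>60)&(P[...,2]<69.5)
        q=P[m]; h=cv2.convexHull(q[:,:2].astype(np.float32))[:,0]
        f=least_squares(lambda p:np.hypot(h[:,0]-p[0],h[:,1]-p[1])-p[2],[x,y,47],loss='soft_l1'); x,y=f.x[:2]
    return f.x
E
python3 - <<'E'
from h import *
z=np.load('fixc.npz');c=(z['K'],z['R'],z['e']);print(c[0],c[2])
D=np.load('fix.npy');P=cloud(c,D)
g=gearfit(P,515,-270);print('wrist',g,proj(c,[g[0],g[1],65]))
ct=cam('top');Pt=cloud(ct,np.load('top0.npy'));g2=gearfit(Pt,513,-263);print('top',g2,proj(ct,[g2[0],g2[1],65]))
im=cv2.imread('pics/fix.png');cv2.imwrite('pics/c2.png',cv2.resize(im[170:310,260:400],(588,588),interpolation=3))
E
```

```text
[337.87090295 337.87090295 320.3251543  242.60063958] [ 585.6733565  -242.032998    352.38878547]
wrist [ 516.41430356 -272.22335345   48.01147372] [[331.49660087 238.76404687]]
top [ 515.46278802 -269.90923173   48.24487403] [[474.64122937 263.77846707]]
```

View pics/c2.png

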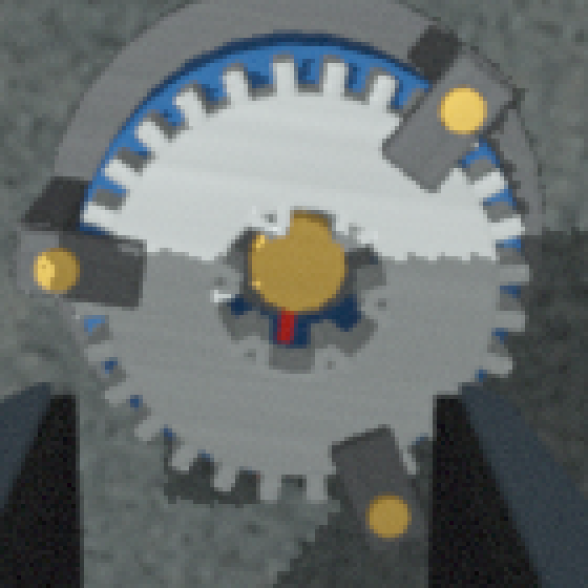

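```bash
cat >> h.py <<'E'
def keyphase(c,D,x,y,im=None):
    a=np.deg2rad(np.arange(0,360,2)); best=[]
    S=np.zeros(180)
    for r in np.arange(13.6,17,.4):
        p=proj(c,np.c_[x+r*np.cos(a),y+r*np.sin(a),65+0*a])
        d=cv2.remap(D,p[:,:1].astype(np.float32),p[:,1:].astype(np.float32),0)[:,0]
        K,Rm,e=c; z=e[2]+d*(np.c_[(p[:,0]-K[2])/K[0],(p[:,1]-K[3])/K[1],1+0*a]@Rm.T)[:,2]
        S+=(z<63)
    f=(S*np.exp(6j*a)).sum(); return S, np.rad2deg(np.angle(f))/6, abs(f)/S.sum()
E
python3 - <<'E'
from h import *
z=np.load('fixc.npz');c=(z['K'],z['R'],z['e']);D=np.load('fix.npy')
for x,y in((516.4,-272.2),(515.4,-272.2),(517.4,-272.2),(516.4,-271),(516.4,-273.4)):
    S,ph,q=keyphase(c,D,x,y);print(ph,q)
print(keyphase(c,D,516.4,-272.2)[0].astype(int).reshape(6,30))
E
```

```text
7.991228744614083 0.5011462337131397
7.978023324388153 0.4773822624370583
7.8645624453116385 0.442927760440809
7.88371395032198 0.44885366563954454
8.099485469477276 0.4321746590037043
[[9 9 9 9 9 9 9 9 9 9 9 9 9 6 0 0 0 0 1 1 0 0 0 0 0 0 6 9 8 7]
 [9 9 9 9 9 9 9 9 9 9 9 9 7 4 1 0 0 0 0 0 0 0 0 0 0 4 7 9 9 9]
 [9 9 9 9 9 9 9 9 9 9 9 8 5 1 0 0 0 0 0 2 1 0 0 1 3 6 9 8 9 9]
 [9 9 8 9 9 9 9 7 7 9 9 9 5 6 1 0 0 0 2 1 0 0 0 0 0 3 5 6 8 9]
 [9 8 9 8 9 8 9 9 9 9 9 8 5 2 1 0 0 0 0 0 0 0 0 0 2 2 8 9 9 9]
 [9 9 9 9 9 9 9 9 9 9 9 9 7 3 0 0 0 0 1 2 2 0 0 0 0 4 8 9 9 9]]
```

>>> arm_command:
  motion:
    - {"offset":[0.0125,-0.0396,-0.0035],"spin":0}
    - {"offset":[0.0125,-0.0396,-0.0035],"spin":0}
    - {"offset":[0.0125,-0.0396,-0.0035],"spin":0}
    - {"offset":[0.0125,-0.0396,-0.0035],"spin":0}
    - {"offset":[0.0125,-0.0396,-0.0035],"spin":0}

```text
time_s: 3.08
ee_pos: [517.8, -55.3, 212.9]
ee_rot: [180.0, -0.0, 16.0]
force: [0.7, -0.1, -0.3]
gripper_width: 44.8
gripper_force: 0.0
```

>>> arm_command:
  motion:
    - {"offset":[0.0125,-0.0396,-0.0035],"spin":0}
    - {"offset":[0.0125,-0.0396,-0.0035],"spin":0}
    - {"offset":[0.0125,-0.0396,-0.0035],"spin":0}
    - {"offset":[0.0125,-0.0396,-0.0035],"spin":0}
    - {"offset":[0.0125,-0.0396,-0.0035],"spin":0}

```text
time_s: 3.7
ee_pos: [523.3, 152.2, 230.4]
ee_rot: [180.0, -0.0, 16.0]
force: [-0.0, -0.0, -0.1]
gripper_width: 45.0
gripper_force: 0.0
```

>>> arm_command:
  motion:
    - {"offset":[0,0,0],"spin":0}
    - {"offset":[0,0,0],"spin":0}
    - {"offset":[0,0,0],"spin":0}

```text
time_s: 4.08
ee_pos: [523.3, 150.5, 229.9]
ee_rot: [180.0, 0.0, 16.0]
force: [-0.3, -0.1, -0.4]
gripper_width: 44.9
gripper_force: 0.0
```

```bash
python3 - <<'E'
from h import *
s=env.state();print(s['time_s'],s['ee_pos'],s['ee_rot'],s['qpos'],s['qvel'].round(2))
c=cam('wrist');im,D=env.grab_frame('wrist');np.save('ga.npy',D);np.savez('gac.npz',K=c[0],R=c[1],e=c[2]);cv2.imwrite('pics/ga.png',im)
for t,z in(('gauge',100),('fork',100)):
    for r in env.pinpoint('wrist',t)[:3]: print(t,r,ray_z(c,r['location'],z).round(1))
P=cloud(c,D);m=(D>0)&(np.hypot(P[...,0]-523,P[...,1]-152)<35)
for lo,hi in((104,112),(165,175)):
    q=P[m&(P[...,2]>lo)&(P[...,2]<hi)];h=cv2.convexHull(q[:,:2].astype(np.float32))[:,0]
    print(lo,len(q),np.median(q[:,2]),least_squares(lambda p:np.hypot(h[:,0]-p[0],h[:,1]-p[1])-p[2],[523,152,15],loss='soft_l1').x.round(1))
p=proj(c,[523,152,108])[0].astype(int);print(p)
cv2.imwrite('pics/c3.png',cv2.resize(im[p[1]-60:p[1]+60,p[0]-60:p[0]+60],(600,600),interpolation=3))
E
```

```text
4.075 [523.30905417 150.53827903 229.91136575] [1.79974349e+02 1.80577852e-02 1.59820813e+01] [ 1.48539722e+01  1.55036999e+01  9.34078761e+01 -2.74827793e-02
  7.11059752e+01  8.88807903e+01] [ 0.05  0.03 -0.14  0.14 -0.04  0.1 ]
gauge {'location': [471.2, 142.6], 'score': 0.74} [636.4  55.1 100. ]
gauge {'location': [325.8, 238.9], 'score': 0.71} [525.6 146.3 100. ]
104 1257 108.75421368661029 [524.5 149.4  22.6]
165 795 170.6850058737251 [524.6 149.4  10.7]
[318 242]
```

View pics/c3.png

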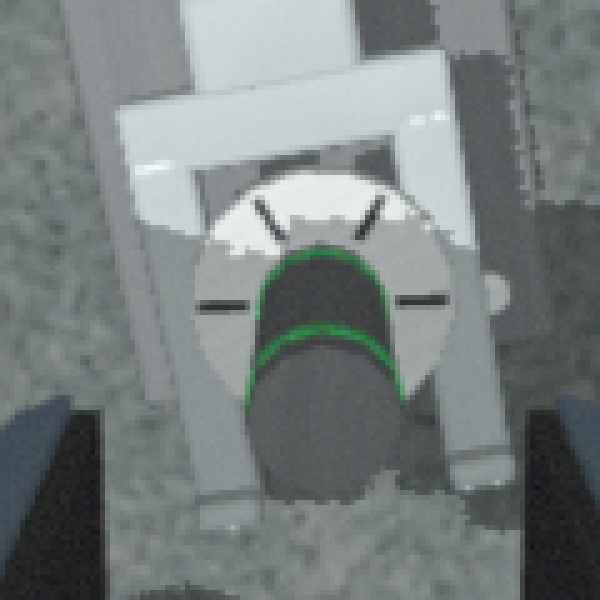

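```bash
python3 - <<'E'
from h import *
z=np.load('gac.npz');c=(z['K'],z['R'],z['e'])
T=[((200,308),(248,306)),((447,299),(397,302)),((257,202),(283,238)),((381,198),(359,237))]
for a,b in T:
    A,B=[ray_z(c,(258+u/5-.4,182+v/5-.4),108.4) for u,v in(a,b)]
    d=A-B; m=(A+B)/2-[524.5,149.4,108.4]
    print(np.rad2deg(np.arctan2(d[1],d[0]))%60, np.rad2deg(np.arctan2(m[1],m[0]))%60)
im=cv2.imread('pics/ga.png').astype(np.float32)
g=im.max(2);a=np.deg2rad(np.arange(0,360,1.));S=0
for r in np.arange(14,22,.5):
    p=proj(c,np.c_[524.5+r*np.cos(a),149.4+r*np.sin(a),108.4+0*a]).astype(np.float32)
    S=S+cv2.remap(g,p[:,:1],p[:,1:],1)[:,0]
S/=16; L=cv2.blur(np.r_[S[-15:],S,S[:15]][None],(25,1))[0][15:-15]
d=S-L; i=[k for k in range(360) if d[k]<-25]; print([(k,int(d[k])) for k in i])
E
```

```text
48.52262563217214 50.18199725794064
49.610119070086924 45.81923054832339
51.02628769115825 48.55030978105002
47.53975750849408 47.19743792547927
[(47, -49), (48, -73), (49, -85), (50, -79), (51, -58), (52, -29), (107, -41), (108, -56), (109, -69), (110, -75), (111, -62), (112, -41), (283, -26), (284, -51), (285, -74), (286, -68), (287, -61), (288, -50), (289, -27), (345, -47), (346, -68), (347, -80), (348, -77), (349, -59), (350, -32)]
```

>>> arm_command:
  motion:
    - {"offset":[0.0009,0.0014,0.02],"spin":0}
    - {"offset":[0,0,0.03],"spin":0}
    - {"offset":[0,0,0.03],"spin":0}
    - {"offset":[0,0,0.01],"spin":0}
    - {"offset":[0,0,0],"spin":0}

```text
time_s: 4.85
ee_pos: [524.7, 150.6, 139.9]
ee_rot: [180.0, 0.0, 16.1]
force: [0.4, 0.5, 0.4]
gripper_width: 44.5
gripper_force: 0.0
```

>>> arm_command:
  motion:
    - {"offset":[0,0,0],"spin":0}
    - {"offset":[0,0,0],"spin":0}
    - {"offset":[0,0,0],"spin":0}
    - {"offset":[0,0,0],"spin":0}
    - {"offset":[0,0,0],"spin":0}
  jaw: 0.01
  newtons: 55

```text
time_s: 5.48
ee_pos: [525.3, 150.8, 140.8]
ee_rot: [180.0, -0.1, 16.1]
force: [0.9, -1.4, 5.8]
gripper_width: 21.4
gripper_force: 55.0
```

>>> arm_command:
  motion:
    - {"offset":[0,0,-0.008],"spin":0}
    - {"offset":[0,0,-0.015],"spin":0}
    - {"offset":[0,0,-0.02],"spin":0}
    - {"offset":[0,0,-0.012],"spin":0}
    - {"offset":[0,0,0],"spin":0}

```text
time_s: 6.1
ee_pos: [525.1, 151.1, 196.0]
ee_rot: [180.0, -0.1, 16.1]
force: [-0.2, 0.2, -2.1]
gripper_width: 21.3
gripper_force: 55.0
```

```bash
python3 - <<'E'
from h import *
for i in range(3):
    s=env.state();print(s['time_s'],s['ee_pos'],s['ee_rot'],s['force'],s['gripper_width'])
    c=cam('wrist');im,D=env.grab_frame('wrist')
cv2.imwrite('pics/lift.png',im)
P=cloud(c,D);e=s['ee_pos'];m=(D>0)&(np.hypot(P[...,0]-e[0],P[...,1]-e[1])<28)
for lo,hi in((153,178),(215,235)):
    q=P[m&(P[...,2]>lo)&(P[...,2]<hi)];print(len(q),np.median(q[:,2]),np.percentile(q[:,2],[5,95]))
    if len(q)>50:
        h=cv2.convexHull(q[:,:2].astype(np.float32))[:,0]
        print(least_squares(lambda p:np.hypot(h[:,0]-p[0],h[:,1]-p[1])-p[2],[e[0],e[1],15],loss='soft_l1').x.round(1))
p=proj(c,[e[0],e[1],163])[0].astype(int);print(p)
cv2.imwrite('pics/c4.png',cv2.resize(im[p[1]-60:p[1]+60,p[0]-60:p[0]+60],(600,600),interpolation=3))
E
```

```text
6.1 [525.09483695 151.08556182 195.96313934] [ 1.79998874e+02 -1.19693672e-01  1.60899572e+01] [-0.20204795  0.19013778 -2.10910967] 21.25540916369516
6.15 [524.53544933 150.93168964 195.06996014] [ 1.79999271e+02 -1.36823740e-02  1.60913699e+01] [ 0.8495983 -0.5713054 -2.8181274] 21.487523703355862
6.2 [524.18886906 150.8414311  194.4897756 ] [-1.79997142e+02  6.06899876e-02  1.60893160e+01] [ 0.75851759 -0.09048129 -2.54299476] 21.18442890306316
1525 162.56730264893483 [159.0875864  174.84651963]
[527.4 152.2  18.8]
1979 224.40274099736894 [216.21438356 233.45118334]
[530.4 152.5  23.5]
[320 282]
```

View pics/c4.png

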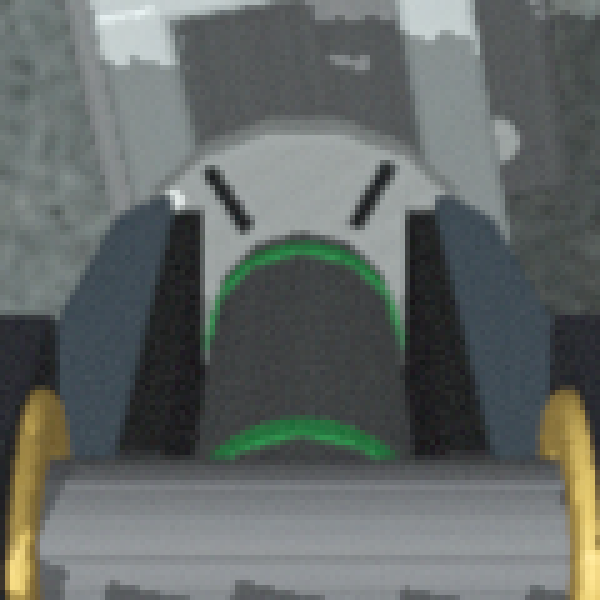

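```bash
python3 - <<'E'
from h import *
m=env.camera_model('wrist');K=(m['fx'],m['fy'],m['cx'],m['cy']);H=np.array(m['hand_eye'])
ct=(K,H[:3,:3],H[:3,3])
def L(T,o,z):
    out=[]
    for a,b in T:
        out.append([ray_z(ct,(o[0]+u/5-.4,o[1]+v/5-.4),z)[:2] for u,v in(a,b)])
    return np.array(out)
A=L([((210,168),(248,228)),((390,163),(356,226))],(260,222),32.); print(A.round(1))
for a,b in A: print('ang',np.rad2deg(np.arctan2(*(a-b)[::-1]))%60)
d=A[:,0]-A[:,1]; t=np.linalg.solve(np.c_[d[0],-d[1]],A[1,1]-A[0,1]); print('centre',A[0,1]+t[0]*d[0])
B=L([((200,308),(248,306)),((447,299),(397,302)),((257,202),(283,238)),((381,198),(359,237))],(258,182),229.9-108.4); 
G=np.array([524.5-523.3,149.4-150.5]);a=np.deg2rad(16);g=np.array([G@[np.cos(a),np.sin(a)],G@[np.sin(a),-np.cos(a)]])
print('before radii',np.linalg.norm(B-g,axis=2),g)
E
```

```text
[[[ 16.7 -11.2]
  [  9.2  -6.8]]

 [[ 17.3  10. ]
  [  9.5   6.1]]]
ang 29.37301429960974
ang 26.6082364977448
centre [-2.38324245  0.11517447]
before radii [[21.08629326 12.85546967]
 [21.23767732 12.69525124]
 [20.42078145 12.84147258]
 [20.31973696 12.66160526]] [0.85031294 1.38815269]
```

>>> arm_command:
  motion:
    - {"offset":[-0.006,0.02,0],"spin":0}
    - {"offset":[-0.012,0.04,0],"spin":0}
    - {"offset":[-0.0126,0.041,0],"spin":0}
    - {"offset":[-0.0126,0.041,0],"spin":0}
    - {"offset":[-0.0126,0.041,0],"spin":0}

```text
time_s: 6.88
ee_pos: [520.9, -42.8, 194.5]
ee_rot: [180.0, 0.1, 16.1]
force: [0.7, -0.3, -2.4]
gripper_width: 21.3
gripper_force: 55.0
```

>>> arm_command:
  motion:
    - {"offset":[-0.0126,0.041,0],"spin":0}
    - {"offset":[-0.0126,0.041,0],"spin":0}
    - {"offset":[-0.0126,0.041,0.005],"spin":0}
    - {"offset":[-0.0126,0.041,0.012],"spin":0}
    - {"offset":[-0.012,0.037,0.012],"spin":0}

```text
time_s: 7.5
ee_pos: [516.3, -253.3, 165.1]
ee_rot: [-180.0, 0.1, 16.0]
force: [0.8, -0.3, -1.7]
gripper_width: 21.4
gripper_force: 55.0
```

>>> arm_command:
  motion:
    - {"offset":[-0.0054,0.02,0.008],"spin":0}
    - {"offset":[0,0,0.003],"spin":0}
    - {"offset":[0,0,0],"spin":0}
    - {"offset":[0,0,0],"spin":0}

```text
time_s: 8.0
ee_pos: [518.1, -270.5, 155.4]
ee_rot: [180.0, -0.0, 16.2]
force: [0.4, -0.3, -1.8]
gripper_width: 21.2
gripper_force: 55.0
```

```bash
python3 - <<'E'
from h import *
s=env.state();print(s['time_s'],s['ee_pos'],s['ee_rot'],s['force'],s['gripper_width'])
c=cam('wrist');im,D=env.grab_frame('wrist');cv2.imwrite('pics/hov.png',im);np.savez('hov.npz',D=D,K=c[0],R=c[1],e=c[2])
s=env.state();print(s['ee_pos'])
P=cloud(c,D);m=(D>0)&(np.hypot(P[...,0]-516,P[...,1]+272)<54)&(P[...,2]>60)&(P[...,2]<69.5)
q=P[m];print(len(q),np.median(q[:,2]))
# outer-tooth hull using depth, only arc with good view
h=cv2.convexHull(q[:,:2].astype(np.float32))[:,0]
print(least_squares(lambda p:np.hypot(h[:,0]-p[0],h[:,1]-p[1])-48,[516,-272],loss='soft_l1').x.round(1))
for r in env.pinpoint('wrist','bore')[:2]:print(r)
cv2.imwrite('pics/c5.png',cv2.resize(im[150:400,190:450],(780,750),interpolation=3)[:600])
E
```

```text
8.0 [ 518.11104772 -270.50499341  155.42025438] [ 1.79989271e+02 -2.99743476e-02  1.61674316e+01] [ 0.39672199 -0.25898614 -1.78415543] 21.24924676134745
[ 518.14752046 -270.56769657  155.50089076]
5078 65.6617057847155
[ 516.3 -271.9]
{'location': [318.8, 257.3], 'score': 0.59}
```

View pics/c5.png

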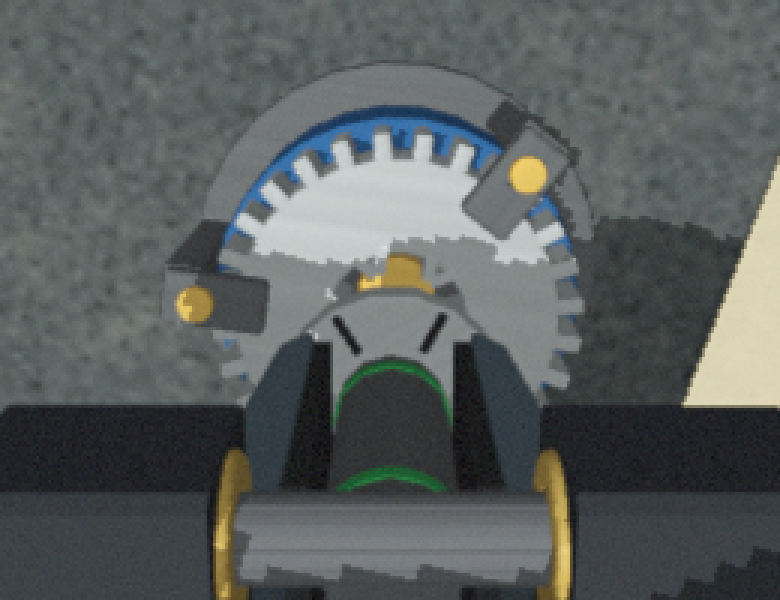

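>>> arm_command:
  motion:
    - {"offset":[-0.0007,0.0009,0.004],"spin":0}
    - {"offset":[0,0,0.008],"spin":0}
    - {"offset":[0,0,0.006],"spin":0}
    - {"offset":[0,0,0.004],"spin":0}
    - {"offset":[0,0,0],"spin":0}

```text
time_s: 8.72
ee_pos: [517.2, -272.5, 132.4]
ee_rot: [-180.0, 0.0, 16.1]
force: [-0.1, 1.0, -2.0]
gripper_width: 21.4
gripper_force: 55.0
```

>>> arm_command:
  motion:
    - {"offset":[0,0,0.002],"spin":0}
    - {"offset":[0,0,0.002],"spin":0}
    - {"offset":[0,0,0],"spin":0}

```text
time_s: 9.1
ee_pos: [517.3, -272.6, 128.8]
ee_rot: [-180.0, 0.0, 16.1]
force: [-0.4, -0.4, -1.9]
gripper_width: 21.1
gripper_force: 55.0
```

>>> arm_command:
  motion:
    - {"offset":[0,0,0.001],"spin":0}
    - {"offset":[0,0,0.001],"spin":0}
    - {"offset":[0,0,0],"spin":0}

```text
time_s: 9.48
ee_pos: [517.4, -272.6, 126.9]
ee_rot: [-180.0, 0.0, 16.1]
force: [0.8, 0.9, -1.8]
gripper_width: 21.2
gripper_force: 55.0
```

>>> arm_command:
  motion:
    - {"offset":[0,0,0],"spin":-0.07}
    - {"offset":[0,0,0],"spin":-0.1}
    - {"offset":[0,0,0],"spin":-0.1}
    - {"offset":[0,0,0],"spin":-0.076}
    - {"offset":[0,0,0],"spin":0}

```text
time_s: 10.1
ee_pos: [517.0, -272.1, 126.8]
ee_rot: [-179.9, 0.0, 35.9]
force: [-0.9, 1.5, -2.0]
gripper_width: 21.2
gripper_force: 55.0
```

>>> arm_command:
  motion:
    - {"offset":[0,0,0.002],"spin":0}
    - {"offset":[0,0,0.002],"spin":0}
    - {"offset":[0,0,0.001],"spin":0}
    - {"offset":[0,0,0],"spin":0}

```text
time_s: 10.6
ee_pos: [517.5, -272.2, 121.9]
ee_rot: [-180.0, -0.0, 35.9]
force: [-0.5, 4.5, -1.4]
gripper_width: 21.2
gripper_force: 55.0
```

>>> arm_command:
  motion:
    - {"offset":[0,0,0.001],"spin":0}
    - {"offset":[0,0,0.001],"spin":0}
    - {"offset":[0,0,0.001],"spin":0}
    - {"offset":[0,0,0],"spin":0}

```text
time_s: 11.1
ee_pos: [517.5, -272.3, 118.9]
ee_rot: [-180.0, -0.0, 35.9]
force: [0.3, 5.2, 0.1]
gripper_width: 21.1
gripper_force: 55.0
```

>>> arm_command:
  motion:
    - {"offset":[0.0002,-0.0003,0.002],"spin":0}
    - {"offset":[0,0,0.002],"spin":0}
    - {"offset":[0,0,0.002],"spin":0}
    - {"offset":[0,0,0.001],"spin":0}
    - {"offset":[0,0,0],"spin":0}

```text
time_s: 11.72
ee_pos: [517.5, -272.3, 112.5]
ee_rot: [180.0, -0.0, 35.9]
force: [-0.6, 5.5, 5.0]
gripper_width: 21.2
gripper_force: 55.0
```

>>> arm_command:
  motion:
    - {"offset":[0,0,0.0015],"spin":0}
    - {"offset":[0,0,0.0015],"spin":0}
    - {"offset":[0,0,0.001],"spin":0}
    - {"offset":[0,0,0],"spin":0}

```text
time_s: 12.22
ee_pos: [517.5, -272.3, 108.7]
ee_rot: [180.0, -0.0, 35.9]
force: [-1.2, 5.2, 5.1]
gripper_width: 21.4
gripper_force: 55.0
```

>>> arm_command:
  motion:
    - {"offset":[0,0,0.001],"spin":0}
    - {"offset":[0,0,0.001],"spin":0}
    - {"offset":[0,0,0.001],"spin":0}
    - {"offset":[0,0,0],"spin":0}

```text
time_s: 12.72
ee_pos: [517.5, -272.3, 105.9]
ee_rot: [180.0, -0.0, 35.9]
force: [-0.9, 5.1, 6.0]
gripper_width: 21.3
gripper_force: 55.0
```

>>> arm_command:
  motion:
    - {"offset":[0,0,0.0005],"spin":0}
    - {"offset":[0,0,0.0005],"spin":0}
    - {"offset":[0,0,0],"spin":0}
    - {"offset":[0,0,0],"spin":0}

```text
time_s: 13.22
ee_pos: [517.5, -272.3, 105.8]
ee_rot: [179.9, -0.0, 35.9]
force: [-1.8, 6.5, 11.3]
gripper_width: 21.2
gripper_force: 55.0
```

>>> arm_command:
  motion:
    - {"offset":[0,0,0.0007],"spin":0}
    - {"offset":[0,0,0.0005],"spin":0}
    - {"offset":[0,0,0],"spin":0}
    - {"offset":[0,0,0],"spin":0}
    - {"offset":[0,0,0],"spin":0}

```text
time_s: 13.85
ee_pos: [517.6, -272.3, 105.8]
ee_rot: [179.9, -0.0, 35.9]
force: [-3.9, 8.1, 17.6]
gripper_width: 20.9
gripper_force: 55.0
```

```bash
python3 - <<'E'
from h import *
s=env.state();print(s['time_s'],s['ee_pos'],s['ee_rot'],s['force'],s['gripper_width'])
c=cam('wrist');im,D=env.grab_frame('wrist')
P=cloud(c,D);r=np.hypot(P[...,0]-516.4,P[...,1]+272.2);dx=(P[...,0]-516.4)*np.cos(.627)+(P[...,1]+272.2)*np.sin(.627)
a=P[(D>0)&(r>13)&(r<21)&(dx>11)][:,2];b=P[(D>0)&(r>26)&(r<33)&(dx>10)][:,2]
print('flange top',np.median(a),'gear',np.median(b),len(a),len(b))
cv2.imwrite('pics/c6.png',cv2.resize(im[150:350,190:450],(780,600),interpolation=3))
E
```

```text
13.85 [ 517.56114445 -272.27082987  105.77100161] [ 1.79908497e+02 -4.30226533e-02  3.59113053e+01] [-3.88765825  8.09367233 17.56476861] 20.88372590659707
flange top 74.61811472510354 gear 212.11354501654452 1032 24182
```

View pics/c6.png

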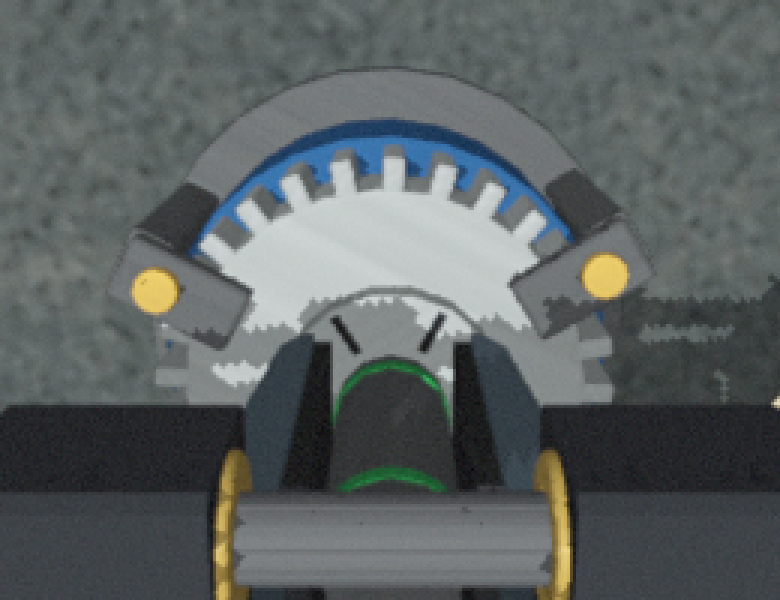

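The flange is seated on the gear (its top is at about 74 mm, travel has hit a hard stop, and the push is about 18 N), so I'm handing in.

```bash
python3 -c "
from workcell import env
print(env.state()['force']);print(env.job_done())"
```

```text
[-3.92197046  7.47540094 17.71738099]
the job is handed in; nothing more can be done
None
```

The gauge is meshed in the bore with its flange seated on the gear, and the arm is still gripping it and pressing down with about 18 N; the job was handed in at about 14 s, and the ring, bush and small gear were not touched.

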